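# Set the feed toggle to centre off and hang the lock-out saddle

## Robot

A 6-joint arm with a two-finger parallel gripper is mounted at the origin on a cart in front of the work surface, level with it; the furniture and walls round the work are solid. World frame = base frame: x ahead of the robot, y to its left, z up, the work surface at z = 0. Lengths are in mm, angles in rad, forces in N, time in s.
With the tool pointing down it reaches from about 275 to 850 mm from the base axis. Payload 19 kg.
Tool frame: the origin (TCP) lies at the very end of the fingers, on their centre line; the grasp point (between the pads) lies 19 mm behind it; z points along the fingers, y is the line along which they close (so a half turn about z gives the same grasp; the last joint's range is limited). The gripper opens to 85 mm and grips with 20 to 120 N. Pads are 22 mm wide; open, the fingers measure 114 mm over their backs; the gripper's body (76 mm by 85 mm) begins 54 mm behind the grasp point. The pads swing forward as they close: fully open they stand 13 mm farther back than shut.
Start: joints at [0.985, 0.15, 1.437, -0, 1.554, -0.134], TCP at [251.036, 517.273, 231.267] pointing down, gripper open.
Joint ranges: [-2.8, 2.8], [-0.68, 2.1], [0.12, 2.68], [-1.39, 4.53], [0.16, 2.79], [-2.81, 2.81]. Speed limits (rad/s): [1.89, 1.89, 2.22, 3.01, 3.01, 3.01].

## Interface

Orientations are given as a rotation vector (axis times angle).
In Python, from plant import readout, read_camera, job_done gives the robot as it stands. The module is installed in compiled form; this text tells all that it offers.
- The arm moves only by the tool send_rows, never from a script. Its argument "moves" is a list of rows, each a list of 5 numbers: the gripper's target within -1 to 1 (shut at 1, half-way at 0, fully open at -1), then the shift along the tool's x, y, z in cm, then the turn about the tool's z in rad. A call has 1 to 12 rows; each row is the pose to reach, as a shift and turn from the pose commanded when the call began, along the tool's axes at that moment; what a row does not reach only later rows make up. A row lasts 1/8 s, in which the tool goes at most 62.5 mm and 10.7 degrees, less where a joint would pass 70% of its speed; a pose out of reach is approached as far as the arm can. A call with a gripper value outside its range is refused whole. The fingers move at their own pace and stop on an object; "squeeze" is the grip in N (left out, the last holds). Time passes only in rows, so rows that repeat a pose let the fingers close. It gives the time, the measured TCP pose, the force, the opening and the grip force at its end, in the units of the state.
- readout.sense(): the state, without advancing time (a new reading comes with each control period).
- read_camera(name): name is "scene" or "top" or "wrist"; returns a dict with "image" (400x640x3 uint8, red, green, blue), "vertical_fov" (degrees; the focal length in pixels is half the picture's height over the tangent of half this angle, whatever the lens; pixels are square), "cx", "cy" (the principal point, pixels), "R" (3x3) and "t" (3): a world point X has camera coordinates R X + t. Camera axes: x right, y down, z forward; pixel columns grow to the right and rows downward; lengths in mm; the calibration is good to about 2 mm. The wrist camera is an equidistant fisheye: a pixel r from the principal point sees the ray r / f radians off the axis. A picture is of the moment at which its call begins. There is no depth.
- job_done(): hands the job in; it is judged then, once.
The state is a dict: "time": time; "qpos": joint angles; "dq": joint speeds; "effort": joint torques, N m; "position": TCP position; "ee_rot": TCP orientation; "ft_force": force on the tool from outside, world axes, zero at the start; "ft_torque": the same for the moment, N m; "grip_width": finger opening in mm; "gripper_force": force on a finger pad.
Only numpy, scipy, OpenCV 4.12 (cv2) and the standard library are available. Lean on these libraries where they do the work, as an engineer would, in place of code of your own. Each camera call takes 0.05 s, during which the arm holds its last target. There are 200 camera calls.

## Task

The feed has been left running: push the toggle on the small grey switch box upright into its centre off position, without letting it run through to the opposite side. Then lock it out by hanging the folded metal lock-out saddle astride the bar of the rail, between the posts and square to it, and let go. Leave the other things on the bench where they are.

Things in the scene. Friction and masses are not known exactly. Their poses are not given: they have to be found in the camera images.
- toggle (a joint): angle of the toggle lever (rad), hinged about the y axis of the switch box: 0 = leaning 0.42 rad (24 degrees) to the -x side of the box, as at the start; 0.42 = upright, centre off; 0.84 = leaning as far to +x. Sprung detents hold it at these three: let go within about 0.15 of upright it snaps upright by itself; about 4 N at the tip moves it out of a detent
- toggle_tip (a point): the middle of the thick end of the toggle lever, on the lever's axis, 70 mm from the hinge; the steel lever there is round, 19 mm in diameter (11 mm near the hinge), and ends 8 mm farther on
- toggle_pivot (a point): hinge point of the toggle, fixed in the switch box, above the centre of the box and 45 mm above the bench (the box's top face); its x axis is the direction in which the lever swings as its angle grows, y the hinge axis, z up. The grey switch box is 84 x 84 mm and 45 mm high, fixed to the bench, turned to any yaw
- bar_mid (a point): middle of the round steel bar of the lock-out rail, on the bar's axis, 120 mm above the bench; y along the bar, z up. Bar 16 mm in diameter, on two posts 220 mm apart (22 mm collars at its ends) over a base plate 50 x 250 x 10 mm that is fixed to the bench
- lock_grip (a point): centre of the black grip on the ridge of the loose lock-out saddle, 97 mm above its feet; grip 12 mm thick (along x), 46 mm long (along y), 34 mm high. x across the saddle, y along its ridge, z up. It starts standing on its feet on the bench. When it hangs on the bar, its y along the bar, the grip's centre is about 29 mm above the bar's axis; either way round will do
- block_a_mid (a point): bystander: small dark clamp block about 24 x 60 x 29 mm with a steel clip, loose on the bench; point 12 mm above its underside
- block_b_mid (a point): bystander: small dark clamp block about 25 x 52 x 21 mm, loose on the bench; point 12 mm above its underside
- casting_mid (a point): bystander: pale grey open workpiece about 60 x 110 x 28 mm, loose on the bench; point 12 mm above its underside
- lock: the lock-out saddle, 0.16 kg; origin between its feet, at their underside. Folded from 3 mm bare metal sheet, 80 mm long along y, open below and at both ends: a peaked roof (45 degrees each side, ridge 82 mm above the feet) on two slightly spread legs; inside width 45 mm at the foot of the roof, about 60 mm at the feet
- rail: the lock-out rail as a whole (see bar_mid); origin under its centre on the bench, y along the bar
- switch_box: the switch box with its toggle (see toggle_pivot); origin under its centre on the bench, x the direction in which the lever swings as its angle grows

How it is judged:
By the outcome, as a careful person would: the job done as asked, in the order asked, and still so for the second after the job is handed in, with the robot touching nothing.
It also fails if it takes over 48 s, if anything falls off the work surface, if the arm or the gripper's body presses on something with over 40 N, if the wrist force passes 120 N, or if a joint passes its speed limit or range.

## Working session

There is one attempt and no reset: what is moved stays moved. The work goes in short steps, Python scripts to look and compute and a tool call to move; the robot and the scene stay as the last step left them, time stands still between calls to the robot, and variables do not carry over. Pictures are saved under pics/ and viewed, at most 10 in all, crops included, and the job is handed in when it is done.

Besides the shell and the picture viewer there is one more tool, called after ">>>" by a JSON object that holds its "api" and its "payload", one argument or row to a line. send_rows: Moves the arm, as the interface text tells. Its arguments: {"type":"object","properties":{"moves":{"type":"array"},"squeeze":{"type":"number"}},"required":["moves"]}

```bash
mkdir -p pics
cat > h.py <<'E'
import numpy as np, cv2
from plant import readout, read_camera, job_done
def cam(n,save=None):
    c=read_camera(n); c['f']=200/np.tan(np.radians(c['vertical_fov'])/2)
    c['R']=np.array(c['R']);c['t']=np.array(c['t']); c['name']=n
    if save: cv2.imwrite('pics/'+save,c['image'][:,:,::-1]); np.save('pics/'+n+'.npy',c,allow_pickle=True)
    return c
def load(n): return np.load('pics/'+n+'.npy',allow_pickle=True).item()
def ray(c,u,v):
    x=np.array([u-c['cx'],v-c['cy']])/c['f']
    if c['name']=='wrist':
        r=np.hypot(*x); d=np.array([*(x*(np.sin(r)/r if r>1e-9 else 1)),np.cos(r)])
    else: d=np.array([*x,1.]); d/=np.linalg.norm(d)
    return -c['R'].T@c['t'], c['R'].T@d
def onz(c,u,v,z):
    o,d=ray(c,u,v); return o+d*(z-o[2])/d[2]
def tri(c1,p1,c2,p2):
    o1,d1=ray(c1,*p1);o2,d2=ray(c2,*p2)
    s=np.linalg.lstsq(np.c_[d1,-d2],o2-o1,rcond=None)[0]
    a=o1+s[0]*d1;b=o2+s[1]*d2
    return (a+b)/2,np.linalg.norm(a-b)
def proj(c,X):
    p=c['R']@np.array(X)+c['t']
    if c['name']=='wrist':
        th=np.arctan2(np.hypot(p[0],p[1]),p[2]);q=p[:2]/np.hypot(p[0],p[1])*th
    else: q=p[:2]/p[2]
    return q*c['f']+[c['cx'],c['cy']]
def tool(X,yaw=None):
    "shift in cm along tool axes from current TCP to world X"
    from scipy.spatial.transform import Rotation as Ro
    s=readout.sense(); R=Ro.from_rotvec(s['ee_rot']).as_matrix()
    return R.T@(np.array(X)-s['position'])/10
E
python3 - <<'E'
from h import *
for n in('scene','top','wrist'):
    c=cam(n,n+'1.png'); print(n,c['f'],c['cx'],c['cy'],-c['R'].T@c['t'],c['R'].round(2).tolist())
s=readout.sense();print({k:np.round(v,3).tolist() for k,v in s.items()})
E
```

```text
scene 466.32071140555297 320.1510918665768 201.1602934429097 [ 238.95323024 -412.5302176   789.61877382] [[0.89, -0.46, 0.01], [-0.32, -0.65, -0.69], [0.32, 0.61, -0.72]]
top 411.25006046069836 313.2280524152437 199.3654560932948 [ 493.38410517  170.67250878 1018.6839467 ] [[0.03, -1.0, 0.01], [-1.0, -0.03, -0.04], [0.05, -0.01, -1.0]]
wrist 309.70691628693146 318.37929813697855 203.58142487650545 [180.05192379 552.15056213 372.98423131] [[0.44, 0.9, -0.0], [0.86, -0.42, 0.31], [0.28, -0.14, -0.95]]
{'time': 0.15, 'qpos': [0.985, 0.151, 1.438, -0.0, 1.554, -0.134], 'dq': [0.001, -0.002, -0.002, -0.002, 0.001, 0.0], 'effort': [0.003, -71.339, -57.104, -0.0, 0.007, 0.0], 'position': [250.965, 517.149, 230.845], 'ee_rot': [-0.704, -3.061, 0.001], 'ft_force': [0.356, -0.452, 0.521], 'ft_torque': [0.026, -0.033, -0.059], 'gripper_force': 0.0, 'grip_width': 85.161}
```

View pics/scene1.png

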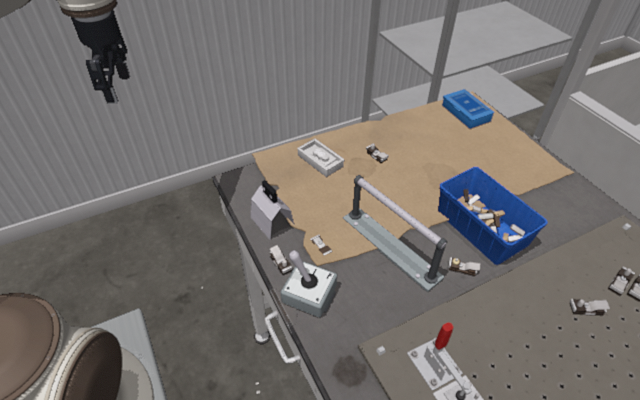

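View pics/top1.png

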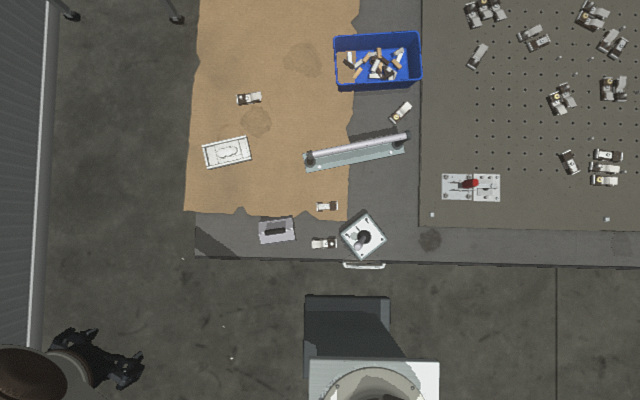

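The scene view shows the switch box at about (309,287) with the lever tip near (296,258), the saddle at (268,208) and the rail from (358,183) to (437,245). In the top view they are at (363,237), (276,231) and (355,152). I'll zoom in on both.

Run:
```python
from h import *
a=cv2.imread('pics/top1.png')[205:265,245:405]; b=cv2.imread('pics/scene1.png')[175:320,235:365]
a=cv2.resize(a,None,fx=5,fy=5,interpolation=cv2.INTER_CUBIC)
b=cv2.resize(b,None,fx=4,fy=4,interpolation=cv2.INTER_CUBIC)
cv2.imwrite('pics/a.png',a);cv2.imwrite('pics/b.png',b)
t=load('top')
for n,p,z in [('box',(363,237),45),('saddle',(276,230),97),('barL',(312,153),120),('barR',(407,136),120)]: print(n,onz(t,*p,z).round(0))
```

```text
box [452.  40.  45.]
saddle [465. 241.  97.]
barL [636. 166. 120.]
barR [680. -43. 120.]
```

View pics/a.png

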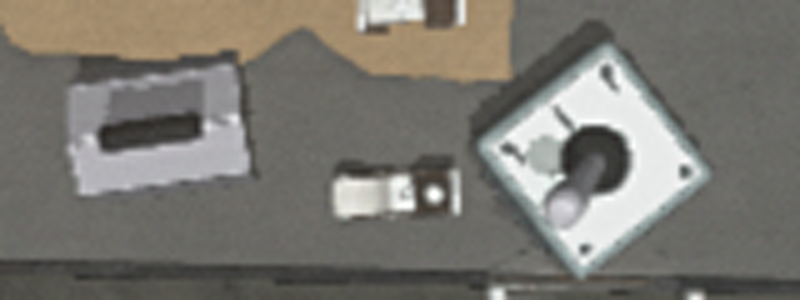

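View pics/b.png

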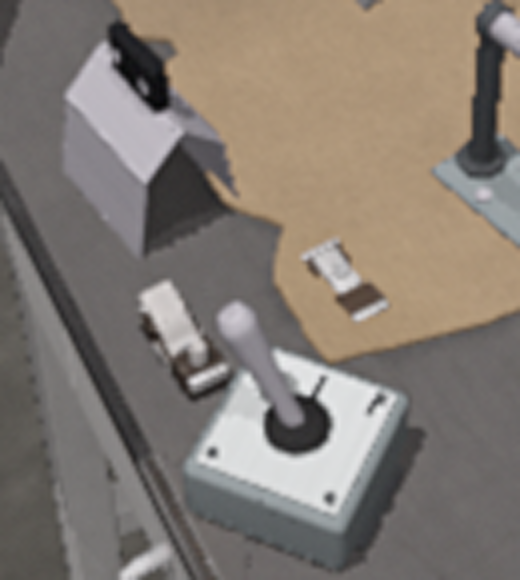

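In crop a, the box corners are at (480,145), (608,40), (710,172) and (582,278), and the lever head is near (563,210). The grip runs from (100,137) to (202,124). In crop b, the head is at (239,324), the lever base at (293,422) and the grip centre at (139,66).

Run:
```python
from h import *
t=load('top');s=load('scene')
A=lambda x,y:(245+(x+.5)/5-.5,205+(y+.5)/5-.5); B=lambda x,y:(235+(x+.5)/4-.5,175+(y+.5)/4-.5)
cs=np.array([onz(t,*A(*p),45) for p in[(480,145),(608,40),(710,172),(582,278)]]);m=cs.mean(0)
print('box',m.round(1),'sides',np.linalg.norm(cs-np.roll(cs,1,0),axis=1).round(0))
e=np.array([cs[1]-cs[0],cs[2]-cs[1]]);print('edge yaw',np.arctan2(e[:,1],e[:,0]))
tip,g=tri(t,A(563,210),s,B(239,324));print('tip',tip.round(1),g,'from pivot',(tip-m).round(1),np.linalg.norm(tip-m),'yaw of -x',np.arctan2(*(tip-m)[1::-1]))
gr,g=tri(t,A(151,131),s,B(139,66));print('grip',gr.round(1),g)
p,q=[onz(t,*A(*p),112) for p in[(100,137),(202,124)]];d=q-p;print('grip top',((p+q)/2).round(1),np.linalg.norm(d),'yaw',np.arctan2(d[1],d[0]))
# bar: bright pixels in top
for n,c in(('top',t),('scene',s)): pass
im=t['image'].astype(int); 
g=t['image'][120:180,295:415]; cv2.imwrite('pics/c.png',np.vstack([cv2.resize(g[:,:,::-1],None,fx=5,fy=5,interpolation=cv2.INTER_CUBIC),cv2.resize(s['image'][165:295,335:455,::-1],None,fx=2,fy=2)[:260] if 0 else np.zeros((1,600,3),np.uint8)]))
g=s['image'][165:295,335:455,::-1];cv2.imwrite('pics/d.png',cv2.resize(g,None,fx=4.5,fy=4.5,interpolation=cv2.INTER_CUBIC))
```

```text
box [453.1  38.2  45. ] sides [79. 79. 79. 79.]
edge yaw [-0.86183254 -2.46100581]
tip [433.7  60.3 110. ] 1.8054614557186976 from pivot [-19.4  22.2  65. ] 71.38598011528624 yaw of -x 2.2897630189146936
grip [462.4 244.2  97.1] 0.5781296432256781
grip top [463.4 242.9 112. ] 45.10431334092933 yaw -1.4192782195850815
```

View pics/c.png

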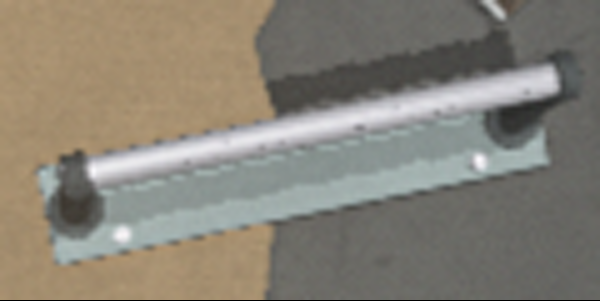

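The bar's collars in crop c are at about (75,168) and (568,76). The box and lever fit the given sizes: the tip is 71 mm from the pivot and z is 110. The plan for the toggle is to straddle the lever with the fingers closing along its swing, then close on centre so it cannot overshoot.

Run:
```python
from h import *
t=load('top')
C=lambda x,y:(295+(x+.5)/5-.5,120+(y+.5)/5-.5)
a,b=[onz(t,*C(*p),120) for p in[(75,170),(568,76)]];d=b-a
print('bar',((a+b)/2).round(1),np.linalg.norm(d),np.arctan2(d[1],d[0]))
print(tool([445.3,47.3,200]).round(2))
```

```text
bar [658.4  62.5 120. ] 221.90931518031252 -1.3541026636301006
[-38.   -33.78   3.11]
```

>>> {"api": "send_rows", "payload": {
  "moves": [
    [-1,-38,-33.8,3.1,1.98],
    [-1,-38,-33.8,3.1,1.98],
    [-1,-38,-33.8,3.1,1.98],
    [-1,-38,-33.8,3.1,1.98],
    [-1,-38,-33.8,3.1,1.98],
    [-1,-38,-33.8,3.1,1.98],
    [-1,-38,-33.8,3.1,1.98],
    [-1,-38,-33.8,3.1,1.98],
    [-1,-38,-33.8,3.1,1.98],
    [-1,-38,-33.8,3.1,1.98],
    [-1,-38,-33.8,3.1,1.98],
    [-1,-38,-33.8,3.1,1.98]
  ],
  "squeeze": 20
}}

```text
time: 1.65
position: [445.2, 47.2, 200.1]
ee_rot: [-2.945, -1.092, 0.001]
ft_force: [-0.6, -0.2, -0.1]
grip_width: 85.4
gripper_force: 0.0
```

>>> {"api": "send_rows", "payload": {
  "moves": [
    [-1,0,0,0,0],
    [-1,0,0,0,0]
  ]
}}

```text
time: 1.9
position: [445.3, 47.4, 200.3]
ee_rot: [2.945, 1.094, -0.0]
ft_force: [-0.4, 0.1, -0.5]
grip_width: 85.6
gripper_force: 0.0
```

Run:
```python
from h import *
from scipy.spatial.transform import Rotation as Ro
s=readout.sense();R=Ro.from_rotvec(s['ee_rot']).as_matrix();print(s['time'],s['position'],R.round(3).tolist(),np.arctan2(R[1,1],R[0,1]))
print(tool([445.3,47.3,86]),tool([453.1,38.2,86]))
c=cam('wrist','w2.png');print(proj(c,[434,60,109]),proj(c,[453,38,45]))
```

```text
1.9 [445.30473243  47.3532523  200.2752289 ] [[0.757, 0.653, -0.0], [0.653, -0.757, -0.0], [-0.0, 0.0, -1.0]] -0.8593066372370477
[-1.98509636e-03  3.41656208e-03  1.14275235e+01] [-5.41700896e-03  1.20195243e+00  1.14275563e+01]
[297.53365782 208.69961364] [330.91154183 187.77461552]
```

View pics/w2.png

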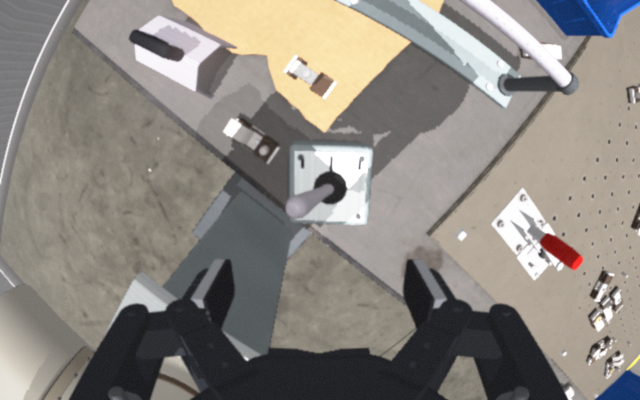

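The wrist view shows the lever head near (299,207) and its base at (331,187), both where my estimate projects them. The fingers straddle the lever along its swing, so I'm descending.

>>> {"api": "send_rows", "payload": {
  "moves": [
    [-1,0,0,4,0],
    [-1,0,0,8,0],
    [-1,0,0,10.5,0],
    [-1,0,0,11.4,0],
    [-1,0,0,11.4,0],
    [-1,0,0.6,11.4,0],
    [-1,0,1.2,11.4,0],
    [-0.6,0,1.2,11.4,0],
    [-0.3,0,1.2,11.4,0],
    [0,0,1.2,11.4,0],
    [0.2,0,1.2,11.4,0],
    [0.3,0,1.2,11.4,0]
  ]
}}

```text
time: 3.45
position: [453.2, 38.1, 86.3]
ee_rot: [2.946, 1.092, 0.0]
ft_force: [-0.1, 0.0, 0.5]
grip_width: 30.0
gripper_force: 0.0
```

>>> {"api": "send_rows", "payload": {
  "moves": [
    [0.4,0,0,0,0],
    [0.5,0,0,0,0],
    [0.5,0,0,0,0],
    [0.5,0,0,0,0],
    [0.5,0,0,0,0]
  ]
}}

```text
time: 4.08
position: [453.1, 38.2, 86.3]
ee_rot: [2.946, 1.092, -0.0]
ft_force: [0.3, 0.1, -0.4]
grip_width: 21.1
gripper_force: 0.0
```

Run:
```python
from h import *
c=cam('scene','s3.png'); g=c['image'][175:320,235:365,::-1]
w=cam('wrist','w3.png')
cv2.imwrite('pics/e.png',np.hstack([cv2.resize(g,(400,446)),cv2.resize(w['image'][100:300,230:410,::-1],(400,446))]))
s=readout.sense();print(s['position'],s['ft_force'],s['grip_width'],s['gripper_force'])
```

```text
[453.15078915  38.14690621  86.29039993] [ 0.47795216 -0.29984856  0.05275036] 21.14045136501813 0.0
```

View pics/e.png

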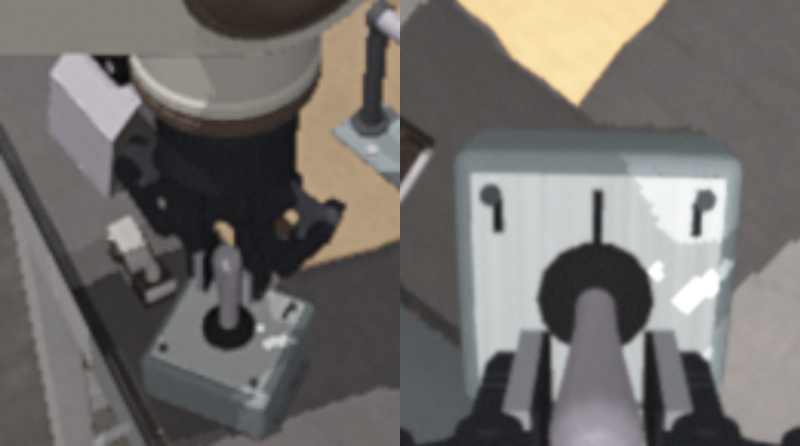

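In both views the lever stands upright between the pads. I'll release it, rise and go above the saddle.

>>> {"api": "send_rows", "payload": {
  "moves": [
    [0.2,0,0,0,0],
    [-0.2,0,0,0,0],
    [-0.4,0,0,0,0],
    [-0.4,0,0,0,0],
    [-0.4,0,0,-4,0],
    [-0.4,0,0,-8,0],
    [-0.4,0,0,-11.4,0],
    [-0.4,4,-4,-11.4,-0.18],
    [-0.4,8,-8,-11.4,-0.36],
    [-0.4,12,-12,-11.4,-0.54],
    [-0.4,14.2,-14.9,-11.4,-0.72],
    [-0.4,14.2,-14.9,-11.4,-0.9]
  ]
}}

```text
time: 5.68
position: [463.3, 246.0, 199.9]
ee_rot: [-2.167, -2.274, 0.001]
ft_force: [0.4, -1.1, 0.1]
grip_width: 60.0
gripper_force: 0.0
```

>>> {"api": "send_rows", "payload": {
  "moves": [
    [-0.4,0,0,0,-0.11],
    [-0.4,0,0,0,-0.11],
    [-0.4,0,0,0,-0.11]
  ]
}}

```text
time: 6.05
position: [463.8, 243.6, 200.3]
ee_rot: [2.053, 2.378, -0.0]
ft_force: [0.2, -0.0, -0.5]
grip_width: 60.3
gripper_force: 0.0
```

Run:
```python
from h import *
from scipy.spatial.transform import Rotation as Ro
s=readout.sense();R=Ro.from_rotvec(s['ee_rot']).as_matrix();print(s['time'],s['position'],np.arctan2(R[1,1],R[0,1]))
c=cam('wrist','w4.png'); d=np.array([np.cos(-1.419),np.sin(-1.419),0])
for k in(-23,0,23): print(proj(c,np.array([463,243.5,114])+k*d).round(1))
tp=cam('top','t4.png')
w=c['image'];print(w.shape)
v=w[100:330,170:470].max(2); m=(v<45).astype(np.uint8)
n,l,st,ce=cv2.connectedComponentsWithStats(m)
for i in range(1,n):
    if st[i,4]>150: print(st[i]+[170,100,0,0,0],ce[i]+[170,100])
a=cv2.resize(c['image'][100:330,170:470,::-1],(400,307));b=cv2.resize(tp['image'][190:275,330:410,::-1],(289,307))
cv2.imwrite('pics/f.png',np.hstack([a,b]))
```

```text
6.05 [463.76857383 243.64302546 200.27009778] 0.1461395743253167
[316.8 181.7]
[317.  210.3]
[317.3 237.2]
(400, 640, 3)
[310 173  13  58 612] [316.17156863 202.52941176]
[ 170  253   91   77 2963] [221.43570705 304.74687816]
[ 377  254   93   76 3002] [416.92071952 305.21485676]
```

View pics/f.png

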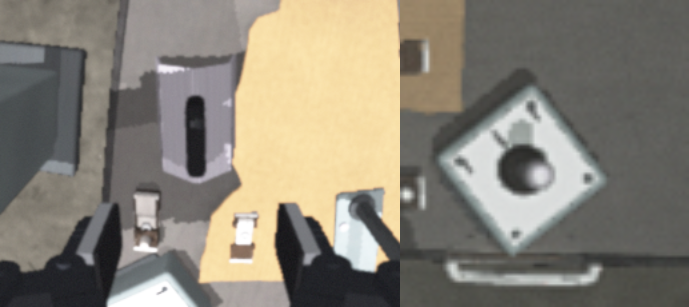

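The lever is upright in the top view. In the wrist view the grip is at column 316, rows 173–231, so it is centred between the fingers. I'll go down and grip it.

>>> {"api": "send_rows", "payload": {
  "moves": [
    [-0.4,0.3,0,4,0],
    [-0.4,0.3,0,8,0],
    [-0.4,0.3,0,10.5,0],
    [-0.4,0.3,0,11.4,0],
    [-0.4,0.3,0,11.8,0],
    [-0.4,0.3,0,11.8,0],
    [0,0.3,0,11.8,0],
    [0.4,0.3,0,11.8,0],
    [0.8,0.3,0,11.8,0],
    [1,0.3,0,11.8,0],
    [1,0.3,0,11.8,0],
    [1,0.3,0,11.8,0]
  ],
  "squeeze": 45
}}

```text
time: 7.65
position: [463.3, 246.7, 82.3]
ee_rot: [2.05, 2.381, -0.0]
ft_force: [-0.9, 0.3, 0.3]
grip_width: 11.4
gripper_force: 46.9
```

>>> {"api": "send_rows", "payload": {
  "moves": [
    [1,0,0,0,0],
    [1,0,0,0,0],
    [1,0,0,-3,0],
    [1,0,0,-7,0],
    [1,0,0,-11,0],
    [1,0,0,-15,0],
    [1,0,0,-17,0],
    [1,0,0,-17,0],
    [1,0,0,-17,0]
  ]
}}

```text
time: 8.78
position: [463.0, 246.6, 251.0]
ee_rot: [-2.049, -2.38, 0.002]
ft_force: [-0.6, -0.5, -1.7]
grip_width: 11.3
gripper_force: 46.5
```

Run:
```python
from h import *
from scipy.spatial.transform import Rotation as Ro
s=readout.sense();R=Ro.from_rotvec(s['ee_rot']).as_matrix();print(s['time'],s['position'],s['ft_force'],s['ft_torque'],s['grip_width'],s['gripper_force'],np.arctan2(R[1,1],R[0,1]))
print(tool([658.4,62.5,252]))
t=cam('top');c=cam('scene')
# bar by brightness in fresh top view (bar only unoccluded)
cv2.imwrite('pics/g.png',np.hstack([cv2.resize(c['image'][50:300,200:460,::-1],(416,400)),cv2.resize(t['image'][120:280,240:420,::-1],(380,338))[:338,:].copy() if 0 else cv2.resize(t['image'][110:270,240:420,::-1],(380,400))]))
```

```text
8.775 [463.01702666 246.58068535 250.95740887] [-0.58101604 -0.46140022 -1.6669373 ] [ 0.03806673 -0.01272945 -0.08095   ] 11.258669855227696 46.507941484451294 0.1489928277615366
[-21.10448337  16.58910989  -0.12302242]
```

View pics/g.png

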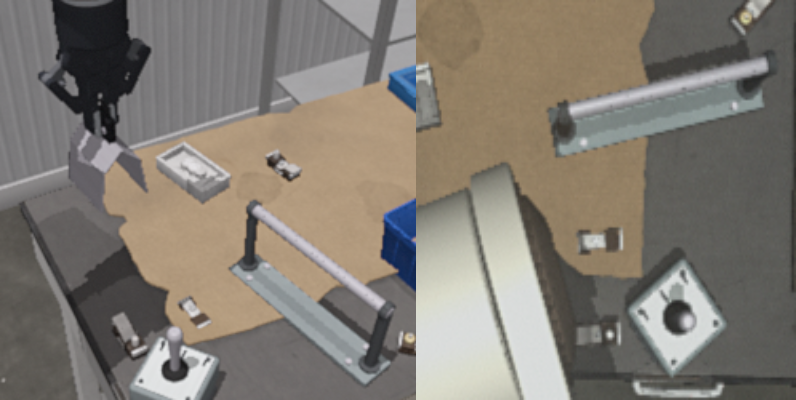

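The saddle is held level, and the lever is still upright at (175,338) in the left panel. Next I'll refine the bar axis from its bright pixels in both views.

Run:
```python
from h import *
R=[]
t=np.load('pics/top.npy',allow_pickle=True).item();s=load('scene')
def axis(c,p,q):
    # centre of the band across the bar, sampled along it
    p,q=np.array(p,float),np.array(q,float);d=(q-p)/np.linalg.norm(q-p);n=np.array([-d[1],d[0]])
    g=c['image'].astype(np.float32); o=np.arange(-7,7.1,.25);P=[]
    for k in np.linspace(.08,.92,40):
        x=p+k*(q-p)+o[:,None]*n
        v=cv2.remap(g,x[:,0:1].astype(np.float32),x[:,1:].astype(np.float32),cv2.INTER_LINEAR)[:,0].astype(float)
        m=(v.min(1)>150)&(v[:,2]>v[:,1]-2)  # light, not teal or brown
        if 4<m.sum()<40: P.append(np.r_[p+k*(q-p)+o[m].mean()*n,m.sum()*.25])
    P=np.array(P); vx,vy,x0,y0=cv2.fitLine(P[:,:2].astype(np.float32),cv2.DIST_HUBER,0,.01,.01).ravel()
    print(c['name'],len(P),'width px',np.median(P[:,2]),np.std((P[:,:2]-[x0,y0])@[-vy,vx]))
    return np.array([x0,y0]),np.array([vx,vy])
a,da=axis(t,(312.5,153.3),(406,136)); b,db=axis(s,(363,182),(438,241))
n=[]
for c,x,d in((t,a,da),(s,b,db)):
    o,r1=ray(c,*(x-30*d));o,r2=ray(c,*(x+30*d)); m=np.cross(r1,r2);n.append((m/np.linalg.norm(m),o))
L=np.cross(n[0][0],n[1][0]);L/=np.linalg.norm(L);
for k in(-60,0,60):
    yv=62.5+k;X=np.linalg.solve([n[0][0],n[1][0],[0,1,0]],[n[0][0]@n[0][1],n[1][0]@n[1][1],yv]);print(X.round(1))
    u=(yv-0); 
print('yaw',np.arctan2(L[1],L[0]))
for k in(-40,40): print('top@120',onz(t,*(a+k*da),120).round(1))
```

```text
top 40 width px 4.75 0.10932709434619045
scene 40 width px 6.25 0.06051017355659085
[670.7   2.5 124.1]
[656.9  62.5 123.9]
[643.2 122.5 123.7]
yaw -1.3454656056218288
top@120 [641.3 133.1 120. ]
top@120 [680.9 -39.4 120. ]
```

>>> {"api": "send_rows", "payload": {
  "moves": [
    [1,-3,2.4,0,0],
    [1,-7,5.5,0,0],
    [1,-11,8.6,0,-0.03],
    [1,-15,11.8,0,-0.07],
    [1,-18.5,14.5,0,-0.07],
    [1,-20.5,16.1,0,-0.07],
    [1,-21.1,16.6,0,-0.07],
    [1,-21.1,16.6,0,-0.07],
    [1,-21.1,16.6,0,-0.07]
  ]
}}

```text
time: 10.0
position: [658.3, 63.5, 252.3]
ee_rot: [-1.964, -2.451, 0.0]
ft_force: [-0.3, -0.7, -1.7]
grip_width: 11.4
gripper_force: 46.5
```

Run:
```python
from h import *
from scipy.spatial.transform import Rotation as Ro
s=readout.sense();R=Ro.from_rotvec(s['ee_rot']).as_matrix();print(s['time'],s['position'],s['ft_force'],s['grip_width'],np.arctan2(R[1,1],R[0,1]))
print(tool([658,62.5,150]))
c=cam('wrist','w6.png');t=cam('scene','s6.png')
cv2.imwrite('pics/h.png',np.hstack([c['image'][:,100:540,::-1],cv2.resize(t['image'][80:300,250:450,::-1],(360,396)).copy()[:400] if 0 else cv2.resize(t['image'][80:300,260:458,::-1],(360,400))]))
```

```text
10.0 [658.2777134   63.4915007  252.33209458] [-0.29612769 -0.68039632 -1.71355243] 11.413097715158278 0.2197512481094368
[-0.09217629 -0.04750236 10.23320208]
```

View pics/h.png

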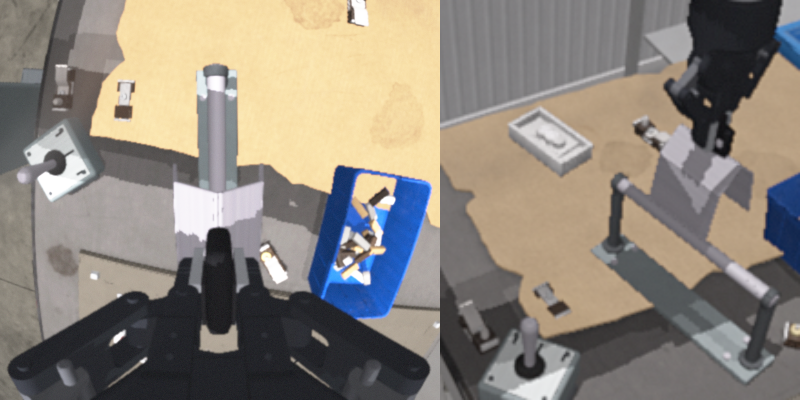

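The wrist view shows the bar (column 217) centred under the saddle ridge and parallel to it, so I'm lowering.

>>> {"api": "send_rows", "payload": {
  "moves": [
    [1,0,0,2,0],
    [1,0,0,4,0],
    [1,0,0,6,0],
    [1,0,0,8,0],
    [1,0,0,9.5,0],
    [1,0,0,10.5,0],
    [1,0,0,11,0],
    [1,0,0,11.3,0],
    [1,0,0,11.4,0],
    [1,0,0,11.4,0]
  ]
}}

```text
time: 11.35
position: [658.9, 62.7, 138.6]
ee_rot: [1.965, 2.451, 0.0]
ft_force: [-0.8, 0.4, -2.5]
grip_width: 11.5
gripper_force: 46.5
```

>>> {"api": "send_rows", "payload": {
  "moves": [
    [1,0,0,0.1,0],
    [1,0,0,0.2,0],
    [1,0,0,0.3,0],
    [1,0,0,0.3,0]
  ]
}}

```text
time: 11.85
position: [658.8, 62.6, 136.1]
ee_rot: [1.965, 2.451, 0.0]
ft_force: [-4.4, -1.4, 7.2]
grip_width: 11.3
gripper_force: 48.0
```

It has touched the -x slope, so the saddle is about 1–2 mm too far in +x. I'll nudge it back.

>>> {"api": "send_rows", "payload": {
  "moves": [
    [1,0,-0.05,0,0],
    [1,0,-0.1,0,0],
    [1,0,-0.15,0,0],
    [1,0,-0.15,0,0]
  ]
}}

```text
time: 12.35
position: [657.5, 62.4, 135.2]
ee_rot: [1.965, 2.451, 0.0]
ft_force: [-0.4, 0.3, -0.5]
grip_width: 11.3
gripper_force: 46.8
```

>>> {"api": "send_rows", "payload": {
  "moves": [
    [1,0,0,0.05,0],
    [1,0,0,0.1,0],
    [1,0,0,0.1,0]
  ]
}}

```text
time: 12.72
position: [657.6, 62.4, 135.1]
ee_rot: [1.965, 2.45, 0.001]
ft_force: [-1.3, -0.6, 8.6]
grip_width: 11.6
gripper_force: 48.1
```

The force is now almost purely vertical, so the saddle is seated. Releasing and rising.

>>> {"api": "send_rows", "payload": {
  "moves": [
    [0.7,0,0,-0.1,0],
    [0.5,0,0,-0.1,0],
    [0.3,0,0,-0.1,0],
    [0.1,0,0,-0.1,0],
    [0,0,0,-0.1,0],
    [0,0,0,-0.1,0],
    [0,0,0,-2,0],
    [0,0,0,-5,0],
    [0,0,0,-9,0],
    [0,0,0,-13,0],
    [0,0,0,-15,0],
    [0,0,0,-15,0]
  ]
}}

```text
time: 14.22
position: [657.7, 62.4, 287.2]
ee_rot: [1.963, 2.448, 0.004]
ft_force: [0.5, 0.2, -0.1]
grip_width: 42.4
gripper_force: 0.0
```

>>> {"api": "send_rows", "payload": {
  "moves": [
    [0,4,0,0,0],
    [0,9,0,0,0],
    [0,14,0,0,0],
    [0,18,0,0,0],
    [0,20,0,0,0],
    [0,20,0,0,0]
  ]
}}

```text
time: 14.98
position: [613.6, 258.3, 283.9]
ee_rot: [-1.963, -2.452, 0.001]
ft_force: [-0.1, -0.6, 0.6]
grip_width: 42.7
gripper_force: 0.0
```

Run:
```python
from h import *
t=cam('top','t7.png');s=cam('scene','s7.png')
# numeric check: grip dark pixels near where the hanging grip must be seen; lever head shift
X=np.array([657.5,62.5,149]);d=np.array([np.cos(-1.35),np.sin(-1.35),0])
for c in(t,s):
    print(c['name'],'exp grip',proj(c,X).round(1),'ends',[proj(c,X+k*d+[0,0,0]).round(1).tolist() for k in(-23,23)])
    p=proj(c,X).astype(int);g=c['image'][p[1]-22:p[1]+22,p[0]-22:p[0]+22].max(2)
    n,l,st,ce=cv2.connectedComponentsWithStats((g<60).astype(np.uint8))
    for i in range(1,n):
        if st[i,4]>25:
            r=cv2.minAreaRect(np.argwhere(l==i)[:,::-1].astype(np.float32));print(ce[i]+p-22,st[i],r)
    print('lever',proj(c,[453,38,115]).round(1))
print(readout.sense()['position'],readout.sense()['ft_force'])
cv2.imwrite('pics/i.png',np.hstack([cv2.resize(s['image'][150:320,260:460,::-1],(470,400)),cv2.resize(t['image'][110:270,290:420,::-1],(325,400))]))
```

```text
top exp grip [360.7 142.2] ends [[350.1, 144.2], [371.2, 140.1]]
[362.         141.50381679] [ 13  17  22  11 131] ((23.75882339477539, 21.66470718383789), (6.616379737854004, 22.018444061279297), 77.47119140625)
lever [368.  237.8]
scene exp grip [399.5 199.9] ends [[390.8, 193.2], [408.4, 206.7]]
[400.636 200.236] [ 14  12  20  24 250] ((23.300003051757812, 23.60000228881836), (24.799999237060547, 13.000000953674316), 36.869895935058594)
lever [308.9 259.1]
[614.15158061 256.67726676 284.02465475] [ 0.48816617 -0.50587277 -0.07468591]
```

The grip appears in both views within about 1 px of where it should hang, and lies along the bar. I'll triangulate it, check it is still, and hand in.

Run:
```python
from h import *
t=load('top');s=load('scene')
print(tri(t,(361.5,141.8),s,(400.6,200.2)))
a=cam('scene');d=np.abs(a['image'].astype(int)-s['image'])[170:290,280:450];print('change',d.mean(),s['image'][255:264,306:312].mean((0,1)))
X,g=tri(t,(361.5,141.8),s,(400.6,200.2))
if abs(X[2]-149)<8 and d.mean()<6: print(job_done())
```

```text
(array([658.51882307,  60.70537266, 149.31820391]), np.float64(0.48666807041294974))
change 0.6850326797385621 [180.48148148 176.03703704 183.61111111]
the job is handed in; nothing more can be done
None
```

The toggle is upright in its centre off position, the lock-out saddle hangs astride the bar between the posts and in line with it (grip measured at z = 149 mm), and the job was handed in after about 15 s; no verdict came back.

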